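Set up a fused glass test piece in the strain viewer

ROBOT

A 7-joint arm with a two-finger parallel gripper is mounted at the origin on the work surface. World frame = base frame: x ahead of the robot, y to its left, z up, the work surface at z = 0. Lengths are in m, angles in rad, forces in N, time in s.
With the tool pointing down it reaches from about 0.4 to 0.875 m from the base axis. Payload 19.3 kg.
Tool frame: the origin (TCP) lies on the front face of the gripper's body, between the roots of the fingers; the fingertips stand 73 mm ahead of it and the grasp point (between the pads) lies 54 mm ahead of it; z points along the fingers, y is the direction in which the jaws open and shut (so a half turn about z gives the same grasp; the last joint's range is limited). The gripper opens to 85 mm and grips with 20 to 120 N. Pads are 22 mm wide; open, the fingers measure 114 mm over their backs; the gripper's body (76 mm by 85 mm) begins 54 mm behind the grasp point. The pads swing forward as they close: fully open they stand 13 mm farther back than shut.
Start: joints at [1.093, 0.521, -0.036, 1.599, 0.021, 1.021, -0.113], TCP at [0.248, -0.574, 0.304] pointing down, gripper open.
Joint ranges: [-2.91, 2.91], [-0.3, 2.13], [-1.5, 1.42], [0.17, 2.43], [-1.26, 4.41], [0.16, 1.93], [-2.52, 2.52]. Speed limits (rad/s): [1.89, 1.89, 2.39, 2.39, 3.01, 3.01, 3.01].

INTERFACE

Orientations are given as [roll, pitch, yaw] about the fixed x, y, z axes, in that order (R = Rz(yaw) Ry(pitch) Rx(roll)).
In Python, from workcell import bot gives the robot as it stands.
- The arm moves only by the shell command python3 -m crank 'ROWS' [OPENING] [FORCE]. ROWS is a JSON object of lists of equal length, an entry for each row: "travel": the shift along the world's x, y, z in cm, a list of three; "rot": the turn, a rotation vector about the world's x, y, z in degrees, a list of three. A call has 1 to 8 rows; each row is the pose to reach, as a shift and turn from the pose commanded when the call began; what a row does not reach only later rows make up. A row lasts 1/10 s, in which the tool goes at most 50 mm and 8.59 degrees, less where a joint would pass 70% of its speed; a pose out of reach is approached as far as the arm can. A call with a gripper value outside its range is refused whole. OPENING is the opening, from -1 (shut) to 1 (fully open), so that 0 is half open, set as the call begins (- or left out, the last holds). The fingers move at their own pace and stop on an object; FORCE is the grip in N (left out, the last holds). Time passes only in rows, so rows that repeat a pose let the fingers close. It gives the time, the measured TCP pose, the force and the opening at its end, in the units of the state.
- bot.observe(): the state, without advancing time (a new reading comes with each control period).
- bot.grab_frame(name): name is "scene" or "top" or "wrist"; returns the picture (420x560x3 uint8, red, green, blue); there is no depth.
- bot.camera_model(name): a dict with "fx", "fy", "cx", "cy" (pixels), "k1" (the pictures are not rectified: a ray, as slopes to the right and down, at radius r is drawn at 1 + k1 r^2 times it, then the intrinsics apply), "R" (3x3) and "t" (3): a world point X has camera coordinates R X + t. Camera axes: x right, y down, z forward; pixel columns grow to the right and rows downward; lengths in m; the calibration is good to about 2 mm. A picture is of the moment at which its call begins: read the wrist's pose just before it. camera_model takes no time and is no camera call; for the wrist camera it gives the pose at the moment of the call.
- bot.job_done(): hands the job in, once; it reports no verdict.
Trained networks look in the newest picture that a camera, given by its name, has taken for a name from the list of things; names that differ only in an ending like _2 or _b are one class to them, and where a whole thing is asked for, a point or a joint stands for the part that bears it (a point fixed in the world has none). Each returns a list of dicts, best first, with "conf" (0 to 1); they miss things now and then, are a little off and sometimes report something else, mostly with a low value. They report only what shows in the picture. A call takes as long as a camera call. They do not tell look-alikes from the thing itself.
- bot.silhouettes(camera, thing): "pixels" (420x560 bool, what is visible of it) and "box" ([centre column, centre row, width, height] in pixels, round what is visible of it).
The state is a dict: "clock": time; "qpos": joint angles; "qd": joint speeds; "joint_efforts": joint torques, N m; "position": TCP position; "tool_rot": TCP orientation; "force": force on the tool from outside, world axes, zero at the start; "moment": the same for the moment, N m; "grip_width": finger opening in m.
Only numpy, scipy, OpenCV 4.12 (cv2) and the standard library are available. Lean on these libraries where they do the work, as an engineer would, in place of code of your own. Each camera call takes 0.05 s, during which the arm holds its last target.

TASK

Check the fused test tile for strain: take the square tile carrier with the wooden bar grip from the slotted rack, slide it edgewise down into the sample slot of the strain viewer until it stands on the bottom, and let go of it. Then take the viewer's tint-plate slide by its knob, slide it along its rail until you feel it click into its notch, and finish while still gripping the knob with the slide resting in the notch, ready for the reading. Leave everything else as it stands.

Things in the scene. Friction and masses are not known exactly. Their poses are not given: they have to be found in the camera images.
- viewer: strain viewer, fixed; base plate 200 mm (x) by 340 mm (y). In a row along its y: grey lamp house (y -165 to -85 mm, 150 mm wide, top 128 mm above the bench), sample stage (y 0), grey upright analyser (y +110 mm) with a rail 240 mm long along x on top, 134 mm above the bench (end plates 140). Origin: centre of underside, on the bench. Left or right of the robot, turned up to 20 degrees
- seat (a point): middle of the sample slot's bottom, 22 mm above the bench; axes as the viewer's. The slot lies in the seat's x-z plane: two grooved aluminium uprights, grooves 9 mm wide (y), groove bottoms 86 mm apart (x), straight up to 70 mm above the seat, then flared to 81 mm above it (mouth about 18 mm wide in y, 95 mm in x). Open above and between the uprights
- carrier: tile carrier: upright square aluminium frame 80 mm wide (x), 6 mm thick (y), 100 mm high, with a fused glass pane (lowest 5 mm only 72 mm wide). On top a dark wooden bar grip 44 mm (x) by 12 mm (y), 106 to 134 mm above the origin, on a neck 20 x 8 mm. 0.14 kg. Origin: centre of underside; z up. Either way round is right. Starts upright in one of the rack's slots
- rack: slotted wooden rack, fixed: base 110 mm (x) by 220 mm (y), 12 mm thick; three slots along x at y = -70, 0, +70 mm, each 8 mm wide, between ribs 57 mm high above the bench. Things in it stand on the base, 12 mm above the bench. Origin: centre of underside. On the other side of the robot from the viewer
- travel (a joint): travel of the tint-plate slide along the rail, 0 to 0.135 m, growing along the viewer's +x. Starts between 0 and 0.03; runs at 1 to 2 N. A ball detent clicks into a V notch somewhere between 0.062 and 0.088; the rail runs on past it to an end stop at 0.135. The ball draws the slide in from about 4 mm either side with 3 to 5 N, then takes 6 to 9 N to push out either way
- plunger (a joint): how far the spring ball under the slide has dropped, m: about 0.0006 while it runs on the flat strip, about 0.0036 at the middle of the notch, 0.002 at about 2 mm off the middle
- slide: the tint-plate slide: a block 62 mm (x) by 42 mm (y) riding on the rail, tint plate hanging below, and on its flat top a black ribbed knob 34 mm along the rail (x), 16 mm across (y), 34 mm high. Origin: under the knob's middle, level with the rail top (134 mm above the bench); the knob spans 13.5 to 47.5 mm above it. A 4 mm screw head stands 24 mm from the knob along +x
- disc_holder: another thing in the rack, to be left there: round aluminium disc holder 74 mm across with a round wooden knob 20 mm across on top, 111 mm high, 6 mm thick. Origin: centre of underside
- offcut: another thing in the rack, to be left there: plain mirror offcut with copper edge and no grip, 86 by 6 by 76 mm. Origin: centre of underside
- flux_jar: small glass jar, 56 mm across, 60 mm high, with a brush standing in it to 138 mm; leave alone. Origin: underside
- tin: dull metal tin 75 x 50 x 62 mm; leave alone. Origin: underside
- cutter: brass-handled glass cutter lying flat, 145 mm long, 14 mm thick; leave alone
- fid: flat wooden fid lying flat, 175 x 22 x 6 mm; leave alone
- solder_spool: spool 60 mm across, 40 mm high, standing on its flange; leave alone. Origin: underside
Things that resemble listed ones, but are neither listed nor needed, are in the scene too. Leave any pink or purple look-alike of the carrier alone.

How it is judged:
By the outcome, as a careful person would: the job done as asked, in the order asked, and still so for the second after the job is handed in, while the arm keeps its last pose, push and grip.
It also fails if it takes over 72 s, if anything falls off the work surface, if the arm or the gripper's body presses on something with over 40 N, if the wrist force passes 120 N, or if a joint passes its speed limit or range.

## Working session

There is one attempt and no reset: what is moved stays moved. The work goes in short steps, Python scripts to look and compute and a shell command to move; the robot and the scene stay as the last step left them, time stands still between calls to the robot, and variables do not carry over. Pictures are saved under pics/ and viewed, and the job is handed in when it is done.

```bash
ls; mkdir -p pics
python3 - <<'E'
from workcell import bot
import cv2
o=bot.observe();print({k:(v if not hasattr(v,'tolist') else v.tolist()) for k,v in o.items()})
for n in("scene","top","wrist"):
    cv2.imwrite(f"pics/{n}0.png",bot.grab_frame(n)[:,:,::-1]); m=bot.camera_model(n);print(n,m)
E
```

```text
pics
{'clock': 0.0, 'qpos': [1.092821785049605, 0.5220244681295739, -0.03633537961457158, 1.6000234023131308, 0.021243341169296204, 1.0211102699068475, -0.11279297331157047], 'qd': [0.0007054751240006042, 0.0012131026609270442, 7.520837913072408e-05, 0.0015848851732547895, 0.001948717069885169, -0.0016602784747785785, -0.00036215756254927723], 'joint_efforts': [0.0018161674233851954, -92.70962476730347, 1.9811497628688812, -36.99401021003723, 0.017832827288657427, 0.008095841039903462, 3.6663087712440756e-05], 'position': [0.24771437009422145, -0.5735231697555434, 0.3033135822916242], 'tool_rot': [-3.140419160600949, 0.00011817949042791653, 0.40780152599230846], 'force': [0.28571297334816254, 1.1840251203116217, -0.14506504056474168], 'moment': [-0.06274392992316606, -0.021305279641984542, 0.046701816890302894], 'grip_width': 0.08578640221753989}
scene {'fx': 508.0569085299648, 'fy': 508.0569085299648, 'cx': 276.7561170557581, 'cy': 216.0228225307907, 'k1': -0.005525102282896787, 'R': array([[-0.52684022,  0.84987365,  0.01241634],
       [ 0.68331252,  0.43218564, -0.58847223],
       [-0.50549321, -0.3015466 , -0.80842208]]), 't': array([ 0.32234653, -0.30351352,  1.52326795])}
top {'fx': 511.7722597697815, 'fy': 511.7722597697815, 'cx': 284.2508102366236, 'cy': 211.25579817127255, 'k1': 0.04165836802065856, 'R': array([[-9.88751605e-05, -9.99999382e-01,  1.10740856e-03],
       [-9.88795087e-01, -6.75458055e-05, -1.49279176e-01],
       [ 1.49279158e-01, -1.10976014e-03, -9.88794469e-01]]), 't': array([-0.01048405,  0.54032357,  1.31856538])}
wrist {'fx': 300.3352344987776, 'fy': 300.3352344987776, 'cx': 283.81160660534465, 'cy': 213.1755867392689, 'k1': -0.0418585174579748, 'R': array([[ 3.97022310e-01, -9.17808797e-01, -5.44471457e-04],
       [-8.72623380e-01, -3.77659882e-01,  3.09679593e-01],
       [-2.84432280e-01, -1.22474589e-01, -9.50840814e-01]]), 't': array([-0.62393759, -0.0396452 ,  0.38017542])}
```

View pics/scene0.png

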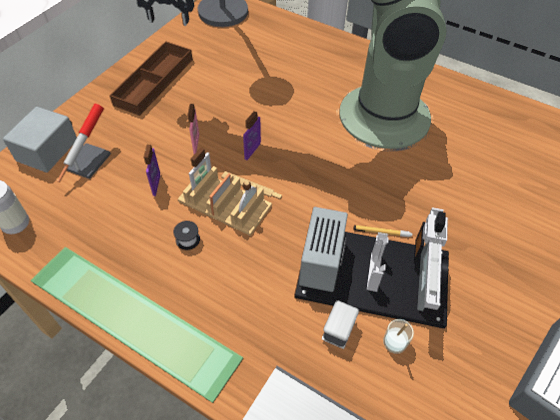

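View pics/top0.png

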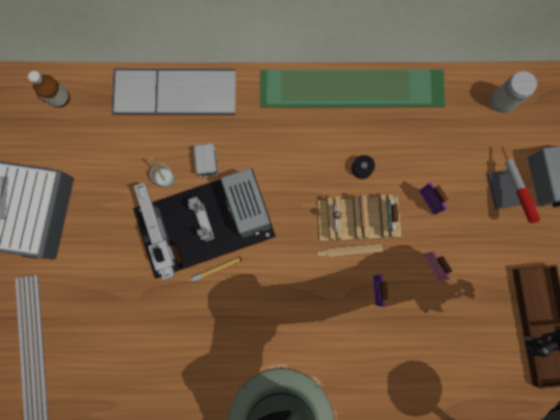

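View pics/wrist0.png

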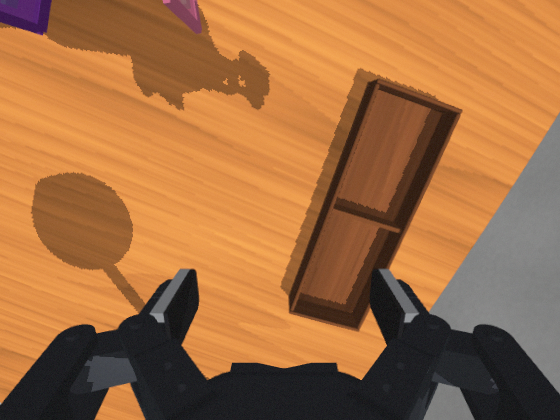

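```bash
cat > h.py <<'E'
from workcell import bot
import numpy as np, cv2
def proj(m,X):
    X=np.atleast_2d(X); c=X@np.array(m['R']).T+m['t']; s=c[:,:2]/c[:,2:]; r2=(s**2).sum(1,keepdims=True)
    s=s*(1+m['k1']*r2); return s*[m['fx'],m['fy']]+[m['cx'],m['cy']]
def ray(m,px):
    d=(np.array(px,float)-[m['cx'],m['cy']])/[m['fx'],m['fy']]; s=d.copy()
    for _ in range(8): s=d/(1+m['k1']*(s**2).sum())
    R=np.array(m['R']); return -R.T@m['t'], R.T@np.array([s[0],s[1],1.])
def atz(m,px,z):
    o,d=ray(m,px); return o+d*(z-o[2])/d[2]
def crop(img,x0,y0,x1,y1,k,name):
    c=cv2.resize(img[y0:y1,x0:x1],None,fx=k,fy=k,interpolation=cv2.INTER_CUBIC); cv2.imwrite(name,c[:,:,::-1] )
E
python3 - <<'E'
from h import *
s=cv2.imread('pics/scene0.png')[:,:,::-1];t=cv2.imread('pics/top0.png')[:,:,::-1]
crop(s,280,190,470,340,4,'pics/s_view.png');crop(t,120,155,290,285,4,'pics/t_view.png')
crop(s,160,130,300,245,5,'pics/s_rack.png');crop(t,300,170,420,270,6,'pics/t_rack.png')
E
```

```text
(no output)
```

View pics/s_view.png

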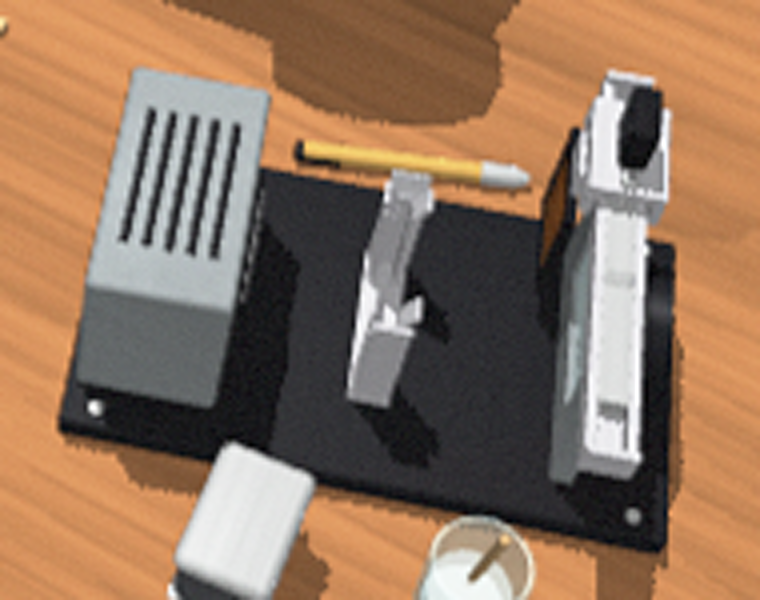

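View pics/t_view.png

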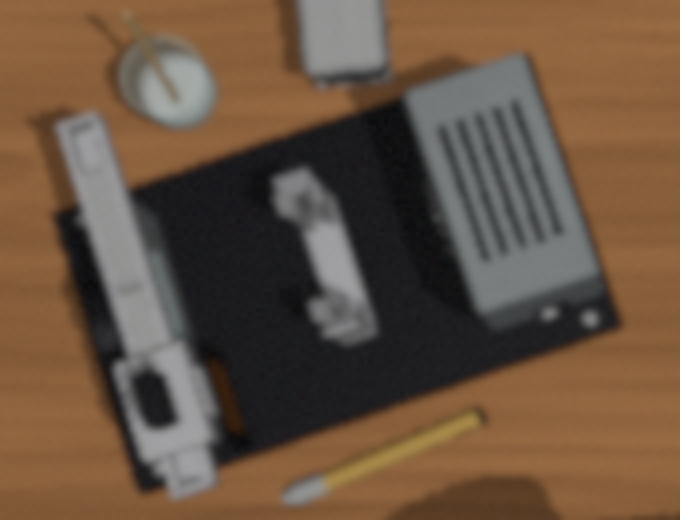

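View pics/s_rack.png

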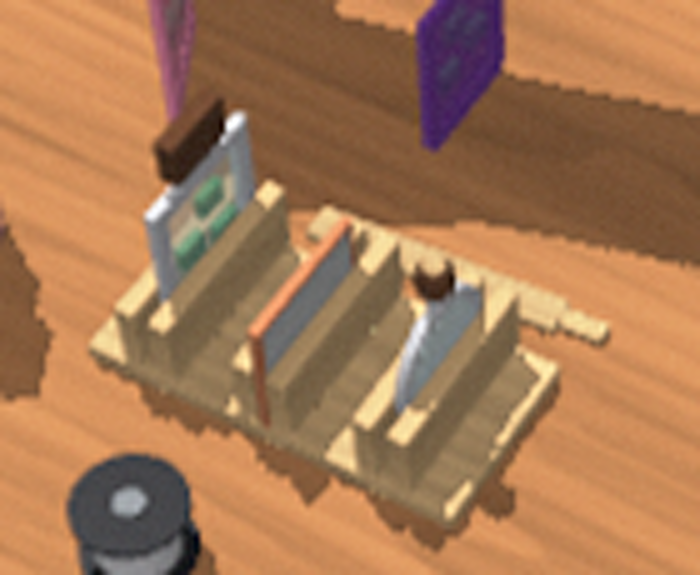

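View pics/t_rack.png

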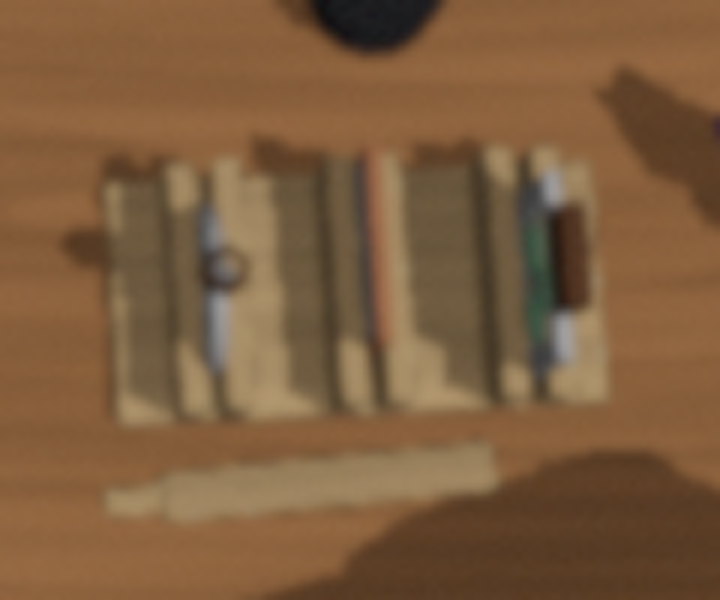

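```bash
cat > fit.py <<'E'
from h import *
from scipy.optimize import least_squares
mt=bot.camera_model('top');ms=bot.camera_model('scene')
T=[((525,55),75,-165,128),((405,92),75,-85,128),((600,278),-75,-165,128),((480,313),-75,-85,128),((620,325),-100,-170,'p'),((140,492),-100,170,'p'),((58,213),100,170,'p'),
((57,120),120,'+',140),((100,108),120,'-',140),((215,485),-120,'-',140),((172,500),-120,'+',140)]
S=[((80,285),75,-165,128),((235,312),75,-85,128),((135,68),-75,-165,128),((270,92),-75,-85,128),((60,430),100,-170,'p'),((660,550),100,170,'p'),((673,243),-100,170,'p'),((635,470),120,'+',140),((582,458),120,'-',140)]
def f(p,full=True,sel='TS'):
    x,y,a,zp,w=p;r=[]
    for n,m,L,o in(('T',mt,T,(120,155)),('S',ms,S,(280,190))):
        if n not in sel: continue
        for px,X,Y,Z in L:
            if Y=='+':Y=110+w
            if Y=='-':Y=110-w
            if Z=='p':Z=zp
            c,s=np.cos(a),np.sin(a)
            P=np.array([x+c*X-s*Y,y+s*X+c*Y,Z])/1000
            r.append(proj(m,P)[0]-(np.array(px)/4+o))
    return np.array(r).ravel()
for sel in('TS','T','S'):
    q=least_squares(f,[600,250,.2,12,10],kwargs=dict(sel=sel),loss='soft_l1')
    print(sel,q.x,np.degrees(q.x[2]));print(f(q.x,sel=sel).reshape(-1,2).round(1).tolist())
print(atz(mt,(395.2,212.7),.146))
# carrier by the networks
bot.grab_frame('top')
for n in('carrier','seat','slide','rack','viewer'):
    for d in bot.silhouettes('top',n)[:3]: print(n,d['conf'],np.round(d['box'],1))
E
python3 fit.py
```

```text
TS [5.16054629e+02 2.05943941e+02 3.33871723e-01 5.73873550e+00
 1.31428346e+01] 19.129440635106192
[[-0.8, -2.3], [-1.1, -1.3], [-0.2, -2.1], [-0.9, -0.3], [0.7, -0.0], [-0.1, -0.0], [-1.1, -0.4], [-0.7, 0.7], [-1.2, 0.3], [-1.0, -1.6], [-0.8, -1.7], [0.3, -2.0], [-1.0, -1.3], [-0.8, -2.7], [0.2, -2.2], [-1.7, -1.6], [-0.4, -0.3], [-1.3, 1.2], [0.5, -4.0], [0.3, -3.7]]
T [513.87970749 203.98168906  12.89292889   6.78625611  13.56703073] 738.7104110297521
[[0.3, -1.0], [-0.0, -0.3], [0.5, -0.7], [-0.3, 0.9], [1.3, 1.3], [0.1, 0.4], [-0.4, -0.2], [0.1, 1.2], [-0.0, 0.7], [-0.5, -0.9], [-0.6, -1.0]]
S [5.21669075e+02 2.08749250e+02 3.31850799e-01 1.59079099e+01
 1.29537028e+01] 19.013650233383313
[[0.0, 0.4], [-1.1, 1.2], [-0.9, -0.6], [0.2, -0.1], [-1.8, -1.3], [1.1, 0.6], [0.3, 1.3], [0.6, -1.0], [0.5, -0.7]]
[ 0.520857  -0.2813295  0.146    ]
carrier 0.88 [433.6 197.8  30.   35.5]
carrier 0.8 [380.2 292.   17.9  29.8]
carrier 0.74 [392.5 216.7  11.4  30.3]
rack 0.95 [359.2 216.3  85.3  49.8]
viewer 0.85 [203.9 223.5 140.5 108.2]
```

```bash
cat >> h.py <<'E'
def toolR(o):
    r,p,y=o['tool_rot']; c,s=np.cos,np.sin
    Rx=np.array([[1,0,0],[0,c(r),-s(r)],[0,s(r),c(r)]]);Ry=np.array([[c(p),0,s(p)],[0,1,0],[-s(p),0,c(p)]]);Rz=np.array([[c(y),-s(y),0],[s(y),c(y),0],[0,0,1]])
    return Rz@Ry@Rx
E
python3 - <<'E'
from h import *
m=bot.camera_model('wrist');o=bot.observe()
C=-np.array(m['R']).T@m['t'];print(C, toolR(o).T@(C-o['position']), toolR(o).T@np.array(m['R'])[2])
E
```

```text
[ 0.32129689 -0.54116098  0.37379742] [ 0.08036486 -0.00077463 -0.06994511] [-3.09612920e-01  4.12701161e-04  9.50862592e-01]
```

```bash
python3 -m crank '{"travel":[[6,8,3],[12,16,7],[18,24,10],[24,30,10],[25,32,10],[25,32,10],[25,32,10],[25,32,10]],"rot":[[0,0,-4],[0,0,-8],[0,0,-12],[0,0,-16],[0,0,-19.5],[0,0,-19.5],[0,0,-19.5],[0,0,-19.5]]}' 0.2
python3 - <<'E'
from h import *
m=bot.camera_model('wrist');im=bot.grab_frame('wrist');np.savez('w1.npz',**m);cv2.imwrite('pics/w1.png',im[:,:,::-1]);o=bot.observe();print(o['position'],o['tool_rot'],o['clock'],o['force'])
for d in bot.silhouettes('wrist','carrier')[:5]: print(d['conf'],np.round(d['box'],1))
E
```

```text
clock: 1.25
position: [0.4871, -0.2666, 0.4009]
tool_rot: [3.141, -0.0, 0.067]
force: [1.0, -0.7, 0.9]
grip_width: 0.0511
[ 0.49235984 -0.25946272  0.40222238] [-3.13949029 -0.00418325  0.07564964] 1.3 [ 5.40903696 10.48140867  0.51237931]
0.83 [395.7 114.4  55.6  66.4]
0.81 [373.8 244.5  45.6  72.6]
0.68 [300.2 153.4  12.2  69. ]
0.55 [265.8 277.2   8.9  75.5]
```

View pics/w1.png

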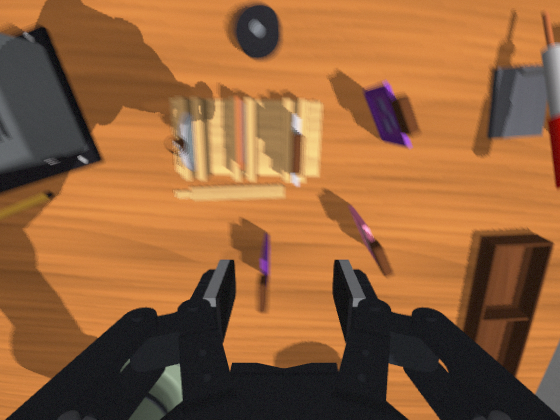

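```bash
python3 -m crank '{"travel":[[0,-1.5,-4],[0,-2.5,-7],[0,-2.5,-7],[0,-2.5,-7],[0,-2.5,-7]],"rot":[[0,0,0],[0,0,0],[0,0,0],[0,0,0],[0,0,0]]}'
python3 - <<'E'
from h import *
m=bot.camera_model('wrist');im=bot.grab_frame('wrist');np.savez('w2.npz',**m);crop(im,180,20,420,220,3.3,'pics/w2c.png');o=bot.observe();print(o['position'],o['tool_rot'],o['clock'],o['force'])
print(proj(m,[.521,-.281,.146]))
E
```

```text
clock: 1.85
position: [0.4868, -0.2932, 0.332]
tool_rot: [3.141, -0.002, 0.068]
force: [-0.6, 0.2, -0.1]
grip_width: 0.051
[ 0.48682723 -0.29315102  0.33197837] [ 3.14062398e+00 -2.15424569e-03  6.78488921e-02] 1.9 [ 0.04054997 -1.15694218  0.42321305]
[[273.28770702 171.26340403]]
```

View pics/w2c.png

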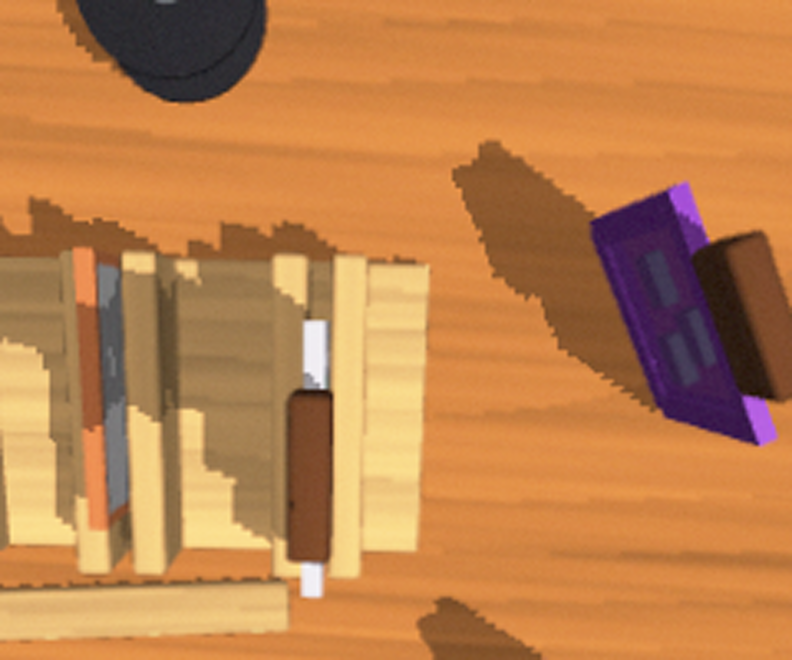

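Run:
```python
from h import *
m=dict(np.load('w2.npz'))
P=lambda a,z:atz(m,(180+a[0]/3.3,20+a[1]/3.3),z)
print('grip',P((310.5,476),.146)); a=P((312,392),.146);b=P((308.5,560),.146);print(a,b,np.hypot(*(a-b)[:2]),np.degrees(np.arctan2((a-b)[1],(a-b)[0])))
a=P((315,320),.112);b=P((312,598),.112);print('frame',a,b,np.hypot(*(a-b)[:2]),np.degrees(np.arctan2((a-b)[1],(a-b)[0])),(a+b)/2)
a=P((348,256),.057);b=P((345,577),.057);print('rib',a,b,np.hypot(*(a-b)[:2]),np.degrees(np.arctan2((a-b)[1],(a-b)[0])))
mt=bot.camera_model('top');ms=bot.camera_model('scene')
for x in (310.5,):
  p=P((310.5,476),.146);print(proj(mt,p),proj(ms,p))
```

```text
grip [ 0.52706378 -0.28133409  0.146     ]
[ 0.54824834 -0.28046462  0.146     ] [ 0.50481145 -0.2821092   0.146     ] 0.04346801105551567 2.1682604313115457
frame [ 0.56557121 -0.27931854  0.112     ] [ 0.48488155 -0.28326144  0.112     ] 0.08078594302033518 2.7975382598833383 [ 0.52522638 -0.28128999  0.112     ]
rib [ 0.58623046 -0.28750008  0.057     ] [ 0.47802424 -0.29399008  0.057     ] 0.10840066846013356 3.432379112883298
[[395.11926954 210.18775576]] [[196.79916951 153.39567993]]
```

```bash
python3 -m crank '{"travel":[[0,5,1],[-1,10,2],[-2,15,3],[-3,20,4],[-3,25,4],[-3,30,4],[-3,35,4],[-3,40,4]],"rot":[[0,0,2],[0,0,4],[0,0,6],[0,0,8],[0,0,10],[0,0,12],[0,0,14],[0,0,15]]}' && python3 -m crank '{"travel":[[0,5,0],[0,10,0],[0,13,0],[0,13,0],[0,13,0],[0,13,0]],"rot":[[0,0,0],[0,0,0],[0,0,0],[0,0,0],[0,0,0],[0,0,0]]}'
python3 - <<'E'
from h import *
m=bot.camera_model('wrist');im=bot.grab_frame('wrist');np.savez('w3.npz',**m);cv2.imwrite('pics/w3r.png',im[:,:,::-1]);crop(im,100,0,500,300,2,'pics/w3c.png');o=bot.observe();print(o['position'],o['tool_rot'],o['clock'],o['force'])
E
```

```text
clock: 2.7
position: [0.4559, 0.1023, 0.3719]
tool_rot: [3.141, -0.003, 0.331]
force: [1.5, -0.6, 0.2]
grip_width: 0.0513
clock: 3.3
position: [0.4564, 0.2291, 0.3709]
tool_rot: [3.141, -0.001, 0.328]
force: [0.9, -0.8, -0.1]
grip_width: 0.051
[0.45645688 0.22895748 0.37076592] [ 3.14111027e+00 -7.37480168e-04  3.27749982e-01] 3.35 [ 0.0560142   0.20411185 -0.70433833]
```

View pics/w3c.png

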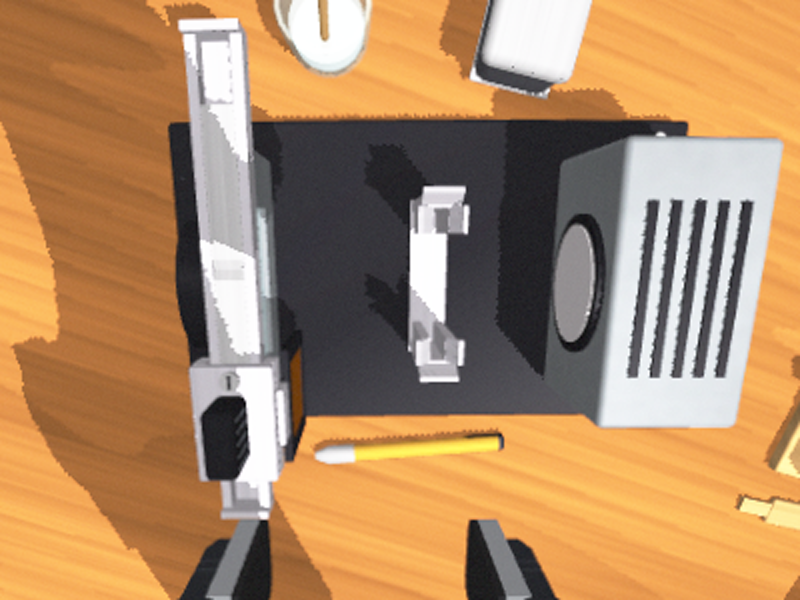

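Run:
```python
from h import *
im=cv2.imread('pics/w3r.png')[:,:,::-1]
crop(im,290,80,350,200,5,'pics/w3s.png');crop(im,180,0,260,265,2.2,'pics/w3rail.png')
```

```text
(no output)
```

View pics/w3s.png

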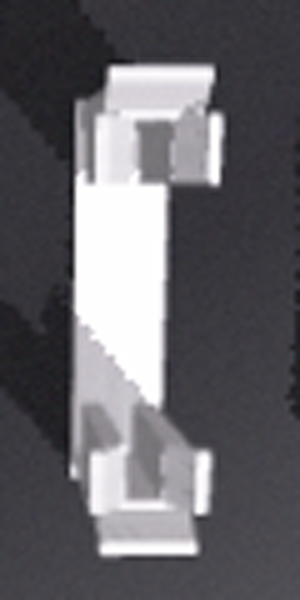

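View pics/w3rail.png

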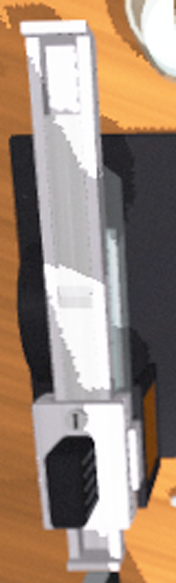

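Run:
```python
from h import *
from scipy.optimize import least_squares
m=dict(np.load('w3.npz'))
P=lambda a,z:atz(m,(290+a[0]/5,80+a[1]/5),z)*1000
u=P((158.5,148),.103);l=P((151,482),.103);print(u,l,np.degrees(np.arctan2(*(u-l)[[1,0]])))
e1=P((161,66),.103);e2=P((148.5,555),.103);print(e1,e2,(e1+e2)/2,np.hypot(*(e1-e2)[:2]),np.degrees(np.arctan2(*(e1-e2)[[1,0]])))
W=[((170,123),100,170,'p'),((687,122),100,-170,'p'),((628,138),75,-85,128),((780,140),75,-165,128),((600,424),-75,-85,128),((735,427),-75,-165,128),((180,20),120,'+',140),((243,20),120,'-',140),((222,517),-120,'+',140),((270,517),-120,'-',140)]
S=[((161,66),'e',0,103),((148.5,555),'-e',0,103),((158.5,148),30,0,103)]
def f(p):
    x,y,a,zp,w,e=p;r=[]
    for L,k,o in((W,2,(100,0)),(S,5,(290,80))):
        for px,X,Y,Z in L:
            Y={'+':110+w,'-':110-w}.get(Y,Y);X={'e':e,'-e':-e}.get(X,X);Z=zp if Z=='p' else Z
            c,s=np.cos(a),np.sin(a)
            r.append(proj(m,np.array([x+c*X-s*Y,y+s*X+c*Y,Z])/1000)[0]-np.array(px)/k-o)
    return np.array(r).ravel()
q=least_squares(f,[517,206,.333,10,13,50],loss='soft_l1');print(q.x,np.degrees(q.x[2]));print(f(q.x).reshape(-1,2).round(1).tolist())
# slide: knob top corners
Q=lambda a,z:atz(m,(100+a[0]/2,a[1]/2),z)*1000
x,y,a=q.x[:3];c,s=np.cos(a),np.sin(a)
def loc(p): d=p[:2]-[x,y];return np.array([c*d[0]+s*d[1],-s*d[0]+c*d[1]]).round(1)
print('screw',loc(Q((229,381),.1515)),'block edge far/near',loc(Q((230,363),.1475)),loc(Q((237,478),.1475)),'block sides',loc(Q((191,420),.1475)),loc(Q((283,420),.1475)))
print('knob',loc(Q((218,438),.1815)),loc(Q((218,398),.1815)),loc(Q((218,478),.1815)),'mark',loc(Q((228,268),.134)))
```

```text
[551.62858633 219.39924784 103.        ] [483.39674889 195.14310112 103.        ] 19.570097522598374
[567.24916025 224.77830558 103.        ] [467.23842639 189.58583237 103.        ] [517.24379332 207.18206898 103.        ] 106.02196497287106 19.386305666596733
[5.17587440e+02 2.07055410e+02 3.33916747e-01 1.11940910e+01
 1.36982252e+01 5.29513446e+01] 19.13202033473259
[[0.0, -0.2], [-0.0, 0.1], [0.6, -1.8], [4.8, -1.2], [-1.6, 3.2], [1.4, 1.3], [-0.4, 0.9], [-1.0, 0.2], [-0.8, -0.4], [-0.3, -0.5], [0.4, -0.2], [0.0, -0.3], [0.3, 6.0]]
screw [-40.3 110.2] block edge far/near [-32.  109.9] [-93.9 110.9] block sides [-61.6 132.3] [-61.9  84.9]
knob [-59.8 110.1] [-40.8 108.6] [-79.6 111.8] mark [ 13.2 110.6]
```

```bash
python3 -m crank '{"travel":[[1,-5,0],[2,-10,0],[3,-15,0],[4,-20,-1],[5,-25,-2],[6,-30,-3],[7,-35,-4],[7,-40,-5]],"rot":[[0,0,-2],[0,0,-4],[0,0,-6],[0,0,-8],[0,0,-10],[0,0,-12],[0,0,-14],[0,0,-15.9]]}' && python3 -m crank '{"travel":[[0,-5,-1],[0,-10,-2],[0,-11,-2],[0,-11,-2],[0,-11,-2],[0,-11,-2]],"rot":[[0,0,0],[0,0,0],[0,0,0],[0,0,0],[0,0,0],[0,0,0]]}' 0
python3 - <<'E'
from h import *
o=bot.observe();print(o['position'],o['tool_rot'],o['clock'],o['force'])
m=bot.camera_model('wrist');im=bot.grab_frame('wrist');np.savez('w4.npz',**m);crop(im,180,80,400,320,2.5,'pics/w4c.png')
E
```

```text
clock: 4.15
position: [0.5258, -0.1616, 0.3226]
tool_rot: [3.141, -0.001, 0.049]
force: [1.0, 0.3, -0.3]
grip_width: 0.0514
clock: 4.75
position: [0.5261, -0.2675, 0.303]
tool_rot: [-3.141, -0.001, 0.053]
force: [-0.3, -0.3, 0.2]
grip_width: 0.0424
[ 0.52606567 -0.26748941  0.3029939 ] [-3.14135862e+00 -6.70825303e-04  5.30834922e-02] 4.75 [-0.25065814 -0.27845533  0.19848489]
```

View pics/w4c.png

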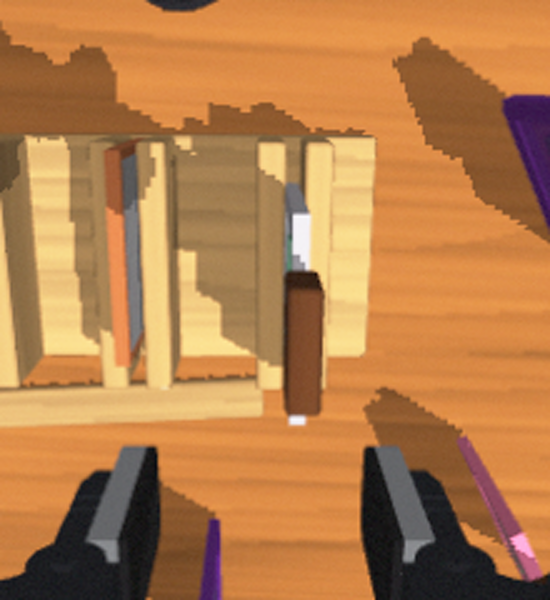

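Run:
```python
from h import *
m=dict(np.load('w4.npz'))
P=lambda a,z:atz(m,(180+a[0]/2.5,80+a[1]/2.5),z)
a=P((304.5,288),.146);b=P((303.5,415),.146);print(a,b,(a+b)/2,P((286,350),.146),P((321.5,350),.146))
```

```text
[ 0.54771054 -0.27940534  0.146     ] [ 0.50460508 -0.28218987  0.146     ] [ 0.52615781 -0.28079761  0.146     ] [ 0.52696108 -0.27495961  0.146     ] [ 0.52756658 -0.28631815  0.146     ]
```

```bash
python3 -m crank '{"travel":[[0,-0.7,-2],[0,-1.35,-4],[0,-1.35,-7],[0,-1.35,-9.5],[0,-1.35,-11.3],[0,-1.35,-11.3],[0,-1.35,-11.3]],"rot":[[0,0,0],[0,0,0],[0,0,0],[0,0,0],[0,0,0],[0,0,0],[0,0,0]]}' 0 && python3 -m crank '{"travel":[[0,0,0],[0,0,0],[0,0,0],[0,0,0],[0,0,0],[0,0,0],[0,0,0]],"rot":[[0,0,0],[0,0,0],[0,0,0],[0,0,0],[0,0,0],[0,0,0],[0,0,0]]}' -1 50
```

```text
clock: 5.5
position: [0.5263, -0.2816, 0.1902]
tool_rot: [-3.142, -0.0, 0.053]
force: [-0.5, -0.3, 0.5]
grip_width: 0.0428
clock: 6.2
position: [0.5263, -0.2822, 0.1907]
tool_rot: [3.141, -0.002, 0.052]
force: [-1.6, 1.3, 7.4]
grip_width: 0.0113
```

```bash
python3 -m crank '{"travel":[[0,0,0.5],[0,0,1.5],[0,0,3],[0,0,5],[0,0,8],[0,0,11],[0,0,14],[0,0,17]],"rot":[[0,0,0],[0,0,0],[0,0,0],[0,0,0],[0,0,0],[0,0,0],[0,0,0],[0,0,0]]}' && python3 -m crank '{"travel":[[0,0,2],[0,0,2],[0,0,2]],"rot":[[0,0,0],[0,0,0],[0,0,0]]}'
python3 - <<'E'
from h import *
cv2.imwrite('pics/w5.png',bot.grab_frame('wrist')[:,:,::-1]);cv2.imwrite('pics/s5.png',bot.grab_frame('scene')[:,:,::-1]);o=bot.observe();print(o['position'],o['tool_rot'],o['force'],o['moment'])
E
```

```text
clock: 7.0
position: [0.5256, -0.2821, 0.3623]
tool_rot: [3.141, -0.001, 0.052]
force: [0.2, -0.3, -0.5]
grip_width: 0.0109
clock: 7.3
position: [0.5256, -0.2821, 0.3802]
tool_rot: [3.141, -0.001, 0.052]
force: [-0.1, 0.2, -1.2]
grip_width: 0.0109
[ 0.52549059 -0.2820399   0.37897977] [-3.14110218e+00  9.53353820e-04  5.17683009e-02] [ 0.22730839 -0.02895376 -2.10338836] [ 0.01399061 -0.00232786  0.02435794]
```

View pics/w5.png

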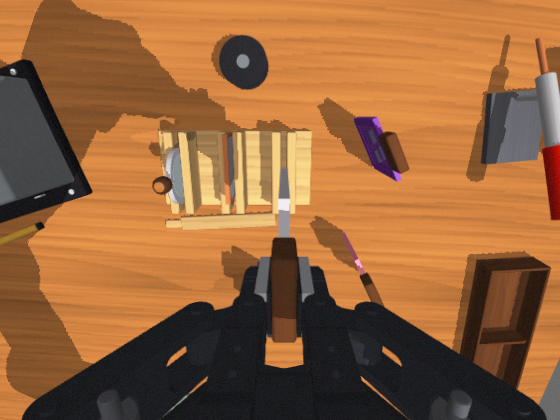

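View pics/s5.png

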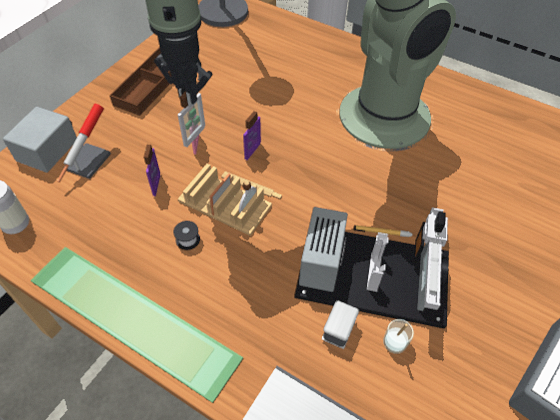

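```bash
python3 -m crank '{"travel":[[0,4,0],[0,8,0],[0,13,0],[0,18,0],[0,23,0],[0,28,0],[-0.4,33,0],[-0.8,38,0]],"rot":[[0,0,2],[0,0,4],[0,0,6],[0,0,8],[0,0,10],[0,0,12],[0,0,14],[0,0,16.2]]}' && python3 -m crank '{"travel":[[0,4,0],[0,8,0],[0,11,0],[0,11,0],[0,11,0],[0,11,0]],"rot":[[0,0,0],[0,0,0],[0,0,0],[0,0,0],[0,0,0],[0,0,0]]}'
```

```text
clock: 8.2
position: [0.5171, 0.0993, 0.3789]
tool_rot: [-3.141, 0.001, 0.336]
force: [1.3, -0.9, -1.6]
grip_width: 0.0112
clock: 8.8
position: [0.5179, 0.2065, 0.379]
tool_rot: [3.141, 0.001, 0.333]
force: [-1.1, -0.5, -0.6]
grip_width: 0.0111
```

```bash
python3 -m crank '{"travel":[[0,0,-3],[-0.05,0.05,-6],[-0.05,0.05,-8],[-0.05,0.05,-8.2],[-0.05,0.05,-8.2],[-0.05,0.05,-8.2]],"rot":[[0,0,0],[0,0,0],[0,0,0],[0,0,0],[0,0,0],[0,0,0]]}'
python3 - <<'E'
from h import *
for n in('wrist','scene','top'):
    np.savez(n+'6.npz',**bot.camera_model(n));im=bot.grab_frame(n);cv2.imwrite(f'pics/{n}6.png',im[:,:,::-1])
    if n=='scene':crop(im,330,170,430,310,4.2,'pics/s6c.png')
    if n=='wrist':crop(im,200,60,380,360,2,'pics/w6c.png')
o=bot.observe();print(o['position'],o['tool_rot'],o['force'])
E
```

```text
clock: 9.4
position: [0.5179, 0.2078, 0.2987]
tool_rot: [-3.142, -0.002, 0.334]
force: [-0.2, 0.7, -0.7]
grip_width: 0.0115
[0.51766575 0.20798478 0.29844433] [-3.14155859e+00 -1.40111098e-03  3.34134172e-01] [-0.40260766 -0.22054292 -1.18508924]
```

View pics/s6c.png

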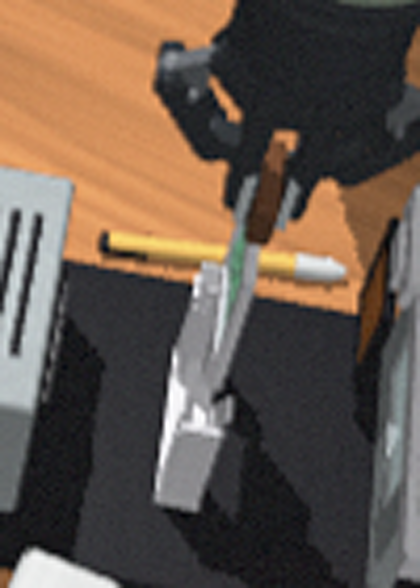

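View pics/w6c.png

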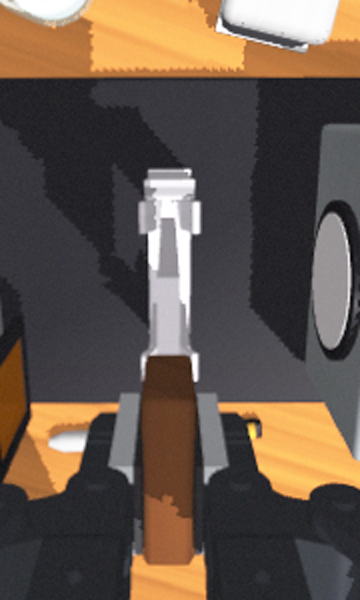

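```bash
python3 -m crank '{"travel":[[0,0,-0.7],[0,0,-1.4],[0,0,-2.1],[0,0,-2.8],[0,0,-3.4],[0,0,-4.0],[0,0,-4.0]],"rot":[[0,0,0],[0,0,0],[0,0,0],[0,0,0],[0,0,0],[0,0,0],[0,0,0]]}'
```

```text
clock: 10.25
position: [0.5171, 0.2079, 0.2566]
tool_rot: [3.142, 0.001, 0.335]
force: [-0.7, -0.3, -1.7]
grip_width: 0.0114
```

```bash
python3 -m crank '{"travel":[[0,0,-0.8],[0,0,-1.6],[0,0,-2.4],[0,0,-3.2],[0,0,-3.9],[0,0,-4.5],[0,0,-4.8],[0,0,-4.8]],"rot":[[0,0,0],[0,0,0],[0,0,0],[0,0,0],[0,0,0],[0,0,0],[0,0,0],[0,0,0]]}'; python3 -m crank '{"travel":[[0,0,-0.3],[0,0,-0.6],[0,0,-0.8],[0,0,-0.8]],"rot":[[0,0,0],[0,0,0],[0,0,0],[0,0,0]]}'
```

```text
clock: 11.05
position: [0.5173, 0.208, 0.2091]
tool_rot: [-3.142, 0.001, 0.335]
force: [-0.4, -0.7, -0.9]
grip_width: 0.011
clock: 11.45
position: [0.5173, 0.2079, 0.2013]
tool_rot: [3.142, 0.0, 0.334]
force: [-0.6, 0.6, -0.7]
grip_width: 0.0115
```

```bash
python3 -m crank '{"travel":[[0,0,-0.1],[0,0,-0.2],[0,0,-0.2]],"rot":[[0,0,0],[0,0,0],[0,0,0]]}'
```

```text
clock: 11.75
position: [0.5176, 0.2082, 0.2007]
tool_rot: [3.141, -0.001, 0.334]
force: [-5.6, -1.6, 20.2]
grip_width: 0.0112
```

```bash
python3 -m crank '{"travel":[[0,0,0.1],[0,0,0.1],[0,0,0.1],[0,0,0.1],[0,0,0.1],[0,0,0.1]],"rot":[[0,0,0],[0,0,0],[0,0,0],[0,0,0],[0,0,0],[0,0,0]]}' -0.2; python3 -m crank '{"travel":[[0,0,1],[0,0,2],[0,0,4],[0,0,7],[0,0,10],[-1,0,12],[-2,0,13],[-2,0,13]],"rot":[[0,0,0],[0,0,0],[0,0,0],[0,0,0],[0,0,0],[0,0,0],[0,0,0],[0,0,0]]}'
python3 - <<'E'
from h import *
o=bot.observe();print(o['position'],o['tool_rot'],o['force'])
for n in('wrist','scene'):
    np.savez(n+'7.npz',**bot.camera_model(n));im=bot.grab_frame(n);cv2.imwrite(f'pics/{n}7.png',im[:,:,::-1])
    if n=='scene':crop(im,290,170,470,310,4.2,'pics/s7c.png')
E
```

```text
clock: 12.35
position: [0.5174, 0.208, 0.2004]
tool_rot: [-3.142, 0.0, 0.334]
force: [0.2, 0.2, -0.9]
grip_width: 0.0342
clock: 13.15
position: [0.4966, 0.2083, 0.3321]
tool_rot: [-3.142, -0.002, 0.335]
force: [-0.0, 0.7, 0.1]
grip_width: 0.0343
[0.49662032 0.20829252 0.33208051] [-3.14158594e+00 -2.14788439e-03  3.35113771e-01] [-0.03651999  0.69484998  0.06739354]
```

View pics/s7c.png

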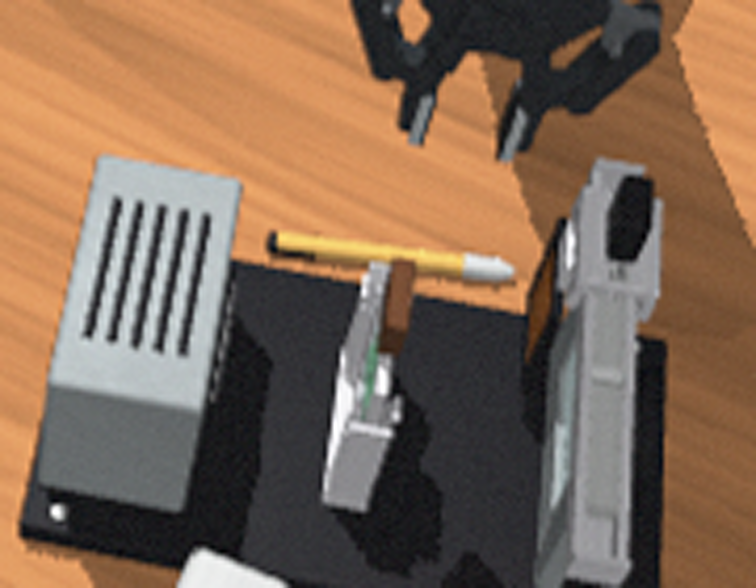

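View pics/wrist7.png

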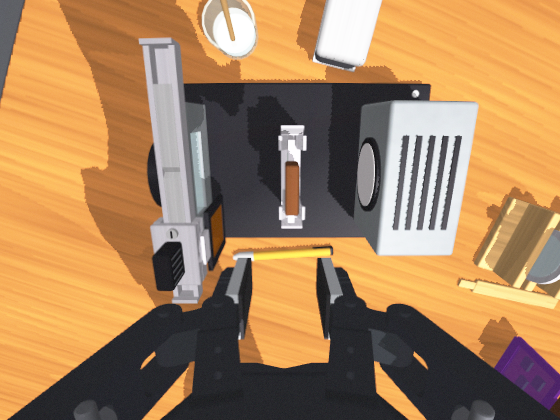

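```bash
python3 -m crank '{"travel":[[-2,3,0],[-5,6,-0.5],[-7.4,8.2,-0.5],[-7.4,8.2,-0.5],[-7.4,8.2,-0.5],[-7.4,8.2,-0.5]],"rot":[[0,0,0],[0,0,0],[0,0,0],[0,0,0],[0,0,0],[0,0,0]]}' 0
python3 - <<'E'
from h import *
o=bot.observe();print(o['position'],o['tool_rot'],o['force'])
m=bot.camera_model('wrist');im=bot.grab_frame('wrist');np.savez('w8.npz',**m);crop(im,190,50,380,320,2.2,'pics/w8c.png')
E
```

```text
clock: 13.85
position: [0.424, 0.2893, 0.3248]
tool_rot: [3.141, 0.001, 0.333]
force: [0.4, -0.6, 0.8]
grip_width: 0.0426
[0.42402746 0.2892776  0.32481703] [3.14112295e+00 9.30998010e-04 3.33358211e-01] [ 0.37476313 -0.57859998  0.78676036]
```

View pics/w8c.png

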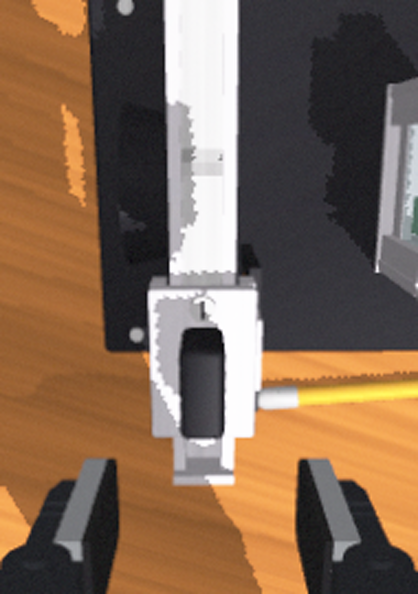

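Run:
```python
from h import *
m=dict(np.load('w8.npz'))
P=lambda a,z:atz(m,(190+a[0]/2.2,50+a[1]/2.2),z)*1000
x,y,a=517.4,207.3,np.radians(19.2);c,s=np.cos(a),np.sin(a)
def loc(p): d=p[:2]-[x,y];return np.array([c*d[0]+s*d[1],-s*d[0]+c*d[1]]).round(1)
for n,p,z in(('kfar',(203,338),.1815),('knear',(201,438),.1815),('kL',(181,400),.1815),('kR',(224,400),.1815),('bfar',(202,289),.1475),('bnear',(202,436),.1475),('bL',(150,380),.1475),('bR',(258,380),.1475),('screw',(205,300),.1515),('mark',(208,162),.134)):
    q=P(p,z);print(n,q.round(1),loc(q))
```

```text
kfar [440.6 296.9 181.5] [-43.1 109.9]
knear [405.5 285.6 181.5] [-79.9 110.7]
kL [416.9 296.9 181.5] [-65.4 117.6]
kR [421.8 282.8 181.5] [-65.5 102.7]
bfar [449.4 300.5 147.5] [-33.6 110.4]
bnear [391.5 280.6 147.5] [-94.8 110.6]
bL [407.8 308.1 147.5] [-70.4 131.2]
bR [421.9 267.5 147.5] [-70.4  88.3]
screw [446.6 298.3 151.5] [-36.9 109.3]
mark [493.8 313.5 134. ] [ 12.6 108.1]
```

```bash
python3 -m crank '{"travel":[[-0.1,0.1,-2],[-0.2,0.15,-5],[-0.2,0.15,-7.5],[-0.2,0.15,-9.2],[-0.2,0.15,-9.9],[-0.2,0.15,-9.9],[-0.2,0.15,-9.9]],"rot":[[0,0,0],[0,0,0],[0,0,0],[0,0,0],[0,0,0],[0,0,0],[0,0,0]]}' 0;  python3 -m crank '{"travel":[[0,0,0],[0,0,0],[0,0,0],[0,0,0],[0,0,0],[0,0,0],[0,0,0]],"rot":[[0,0,0],[0,0,0],[0,0,0],[0,0,0],[0,0,0],[0,0,0],[0,0,0]]}' -1 50
```

```text
clock: 14.6
position: [0.4218, 0.2915, 0.2271]
tool_rot: [-3.141, -0.001, 0.334]
force: [-0.3, -0.6, 0.8]
grip_width: 0.0426
clock: 15.3
position: [0.4222, 0.2907, 0.2275]
tool_rot: [3.14, -0.002, 0.333]
force: [2.6, -8.2, 9.4]
grip_width: 0.0155
```

```bash
python3 -m crank '{"travel":[[0.02,-0.05,0.05],[0.4,0.08,0.05],[0.97,0.28,0.05],[1.53,0.48,0.05],[2.1,0.67,0.05],[2.67,0.87,0.05],[2.85,0.94,0.05],[2.85,0.94,0.05]],"rot":[[0,0,0],[0,0,0],[0,0,0],[0,0,0],[0,0,0],[0,0,0],[0,0,0],[0,0,0]]}'
```

```text
clock: 16.1
position: [0.4508, 0.3006, 0.2275]
tool_rot: [3.141, -0.001, 0.334]
force: [3.4, -4.9, 3.1]
grip_width: 0.0153
```

```bash
for i in 1; do python3 -m crank '{"travel":[[0.2,0.03,0],[0.39,0.09,0],[0.39,0.09,0]],"rot":[[0,0,0],[0,0,0],[0,0,0]]}'; done; python3 -m crank '{"travel":[[0.19,0.065,0],[0.38,0.13,0],[0.38,0.13,0]],"rot":[[0,0,0],[0,0,0],[0,0,0]]}';python3 -m crank '{"travel":[[0.19,0.065,0],[0.38,0.13,0],[0.38,0.13,0]],"rot":[[0,0,0],[0,0,0],[0,0,0]]}';python3 -m crank '{"travel":[[0.19,0.065,0],[0.38,0.13,0],[0.38,0.13,0]],"rot":[[0,0,0],[0,0,0],[0,0,0]]}'; python3 -m crank '{"travel":[[0.19,0.065,0],[0.38,0.13,0],[0.38,0.13,0]],"rot":[[0,0,0],[0,0,0],[0,0,0]]}'
```

```text
clock: 16.4
position: [0.4543, 0.3017, 0.2275]
tool_rot: [3.141, -0.001, 0.334]
force: [1.1, -4.0, 5.3]
grip_width: 0.0148
clock: 16.7
position: [0.4581, 0.3031, 0.2275]
tool_rot: [3.142, -0.001, 0.334]
force: [1.5, -3.8, 5.3]
grip_width: 0.0152
clock: 17.0
position: [0.4619, 0.3044, 0.2275]
tool_rot: [3.142, -0.001, 0.334]
force: [1.3, -3.1, 5.7]
grip_width: 0.0154
clock: 17.3
position: [0.4656, 0.3057, 0.2275]
tool_rot: [3.142, -0.001, 0.334]
force: [2.0, -2.8, 5.2]
grip_width: 0.0152
clock: 17.6
position: [0.4698, 0.3071, 0.2275]
tool_rot: [-3.141, -0.002, 0.334]
force: [5.2, -1.4, 4.0]
grip_width: 0.0154
```

```bash
for i in a; do python3 -m crank '{"travel":[[0,0,0],[0,0,0]],"rot":[[0,0,0],[0,0,0]]}'; done; python3 -m crank '{"travel":[[0.1,0.03,0],[0.1,0.03,0]],"rot":[[0,0,0],[0,0,0]]}';python3 -m crank '{"travel":[[0.1,0.03,0],[0.1,0.03,0]],"rot":[[0,0,0],[0,0,0]]}';python3 -m crank '{"travel":[[0.1,0.03,0],[0.1,0.03,0]],"rot":[[0,0,0],[0,0,0]]}'
```

```text
clock: 17.8
position: [0.4698, 0.3071, 0.2275]
tool_rot: [-3.141, -0.002, 0.334]
force: [6.6, -1.4, 3.3]
grip_width: 0.0151
clock: 18.0
position: [0.4708, 0.3075, 0.2275]
tool_rot: [-3.141, -0.002, 0.334]
force: [6.8, -1.4, 3.6]
grip_width: 0.0151
clock: 18.2
position: [0.4717, 0.3078, 0.2275]
tool_rot: [-3.141, -0.002, 0.334]
force: [6.3, -0.9, 3.9]
grip_width: 0.0152
clock: 18.4
position: [0.4724, 0.308, 0.2275]
tool_rot: [-3.141, -0.001, 0.334]
force: [2.2, -3.0, 6.5]
grip_width: 0.0152
```

```bash
python3 -m crank '{"travel":[[0.05,0.02,0],[0.05,0.02,0]],"rot":[[0,0,0],[0,0,0]]}';python3 -m crank '{"travel":[[0.05,0.02,0],[0.05,0.02,0]],"rot":[[0,0,0],[0,0,0]]}';python3 -m crank '{"travel":[[0.05,0.015,0],[0.05,0.015,0]],"rot":[[0,0,0],[0,0,0]]}'
```

```text
clock: 18.6
position: [0.4725, 0.3081, 0.2275]
tool_rot: [3.142, -0.0, 0.334]
force: [-0.3, -4.7, 10.0]
grip_width: 0.0156
clock: 18.8
position: [0.4728, 0.3082, 0.2275]
tool_rot: [3.141, 0.0, 0.334]
force: [-2.7, -5.3, 11.3]
grip_width: 0.0147
clock: 19.0
position: [0.473, 0.3083, 0.2275]
tool_rot: [3.141, 0.001, 0.335]
force: [-4.6, -5.5, 13.3]
grip_width: 0.015
```

```bash
python3 -m crank '{"travel":[[-0.1,-0.03,0.05],[-0.1,-0.03,0.05],[-0.1,-0.03,0.05]],"rot":[[0,0,0],[0,0,0],[0,0,0]]}'
python3 - <<'E'
from h import *
for n in('wrist','scene','top'):
    np.savez(n+'9.npz',**bot.camera_model(n));im=bot.grab_frame(n);cv2.imwrite(f'pics/{n}9.png',im[:,:,::-1])
    if n=='scene':crop(im,330,170,470,310,4.2,'pics/s9c.png')
E
```

```text
clock: 19.3
position: [0.4724, 0.3081, 0.2275]
tool_rot: [3.141, 0.0, 0.334]
force: [-0.1, -3.6, 2.8]
grip_width: 0.0153
```

View pics/s9c.png

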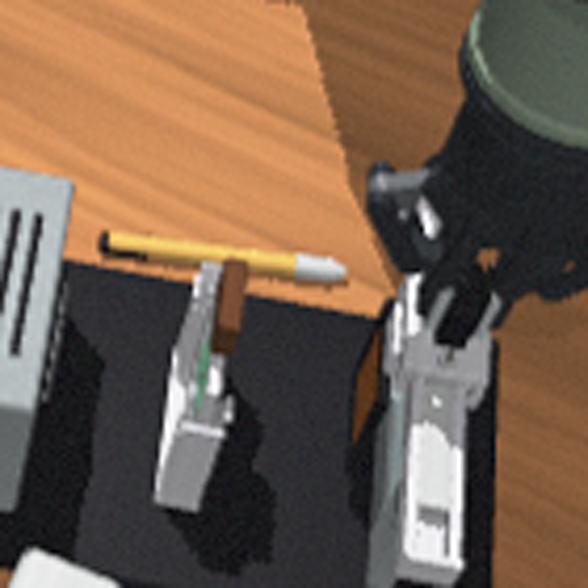

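View pics/wrist9.png

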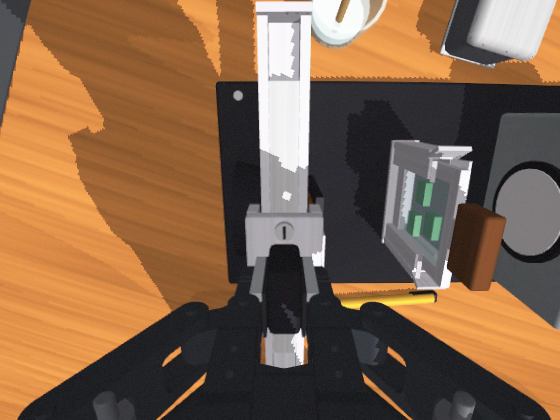

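```bash
python3 -m crank '{"travel":[[-0.05,-0.02,0],[-0.05,-0.02,0]],"rot":[[0,0,0],[0,0,0]]}';python3 -m crank '{"travel":[[-0.05,-0.02,0],[-0.05,-0.02,0]],"rot":[[0,0,0],[0,0,0]]}'; python3 -m crank '{"travel":[[0.05,0.02,0],[0.08,0.03,0],[0.08,0.03,0]],"rot":[[0,0,0],[0,0,0],[0,0,0]]}'
```

```text
clock: 19.65
position: [0.4723, 0.308, 0.2275]
tool_rot: [-3.141, -0.001, 0.334]
force: [4.1, -1.5, 0.0]
grip_width: 0.0151
clock: 19.85
position: [0.4719, 0.3079, 0.2275]
tool_rot: [-3.141, -0.001, 0.334]
force: [6.1, 0.3, -2.1]
grip_width: 0.0152
clock: 20.15
position: [0.4723, 0.308, 0.2275]
tool_rot: [3.142, 0.0, 0.334]
force: [2.0, -2.6, 2.0]
grip_width: 0.015
```

```bash
python3 -m crank '{"travel":[[0,0,0],[0,0,0],[0,0,0],[0,0,0]],"rot":[[0,0,0],[0,0,0],[0,0,0],[0,0,0]]}'; python3 -c "
from workcell import bot
print(bot.job_done())"
```

```text
clock: 20.55
position: [0.4722, 0.308, 0.2275]
tool_rot: [3.142, 0.0, 0.334]
force: [2.5, -3.1, 0.8]
grip_width: 0.015
the job is handed in; nothing more can be done
None
```

I handed the job in at about 20.5 s of the 72 s allowed. The tile carrier stands in the viewer's sample slot. The tint-plate slide rests in its notch with the gripper still holding the knob.

- **Carrier:** I took the square aluminium frame with the dark bar grip from the rack's outer slot and left the purple and pink look-alikes alone. It went down the slot without resistance. At the expected height it met the bottom with about 20 N, and I then let go. Later pictures show it upright in the grooves.
- **Slide:** I moved it about 53 mm. It was drawn in with about 6 N, somewhat above the stated 3 to 5 N. It then resisted about 6 N both forward and back, springing about the same spot. At hand-in the force along the rail was only about 1 N.
- **Notch position:** A mark on the rail first suggested a notch about 76 mm along. The ball seems to sit under the screw head, 24 mm ahead of the knob, which would put it over that mark now. I did not measure the plunger drop directly.
- **Left as found:** I did not knowingly touch anything else, and the pictures showed nothing else displaced. I did not check every loose item one by one at the end.

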